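Hold a heatsink in the assembly jig at the repair bench

ROBOT

A 6-joint arm with a two-finger parallel gripper is mounted at the origin on the work surface. World frame = base frame: x ahead of the robot, y to its left, z up, the work surface at z = 0. Lengths are in m, angles in rad, forces in N, time in s.
With the tool pointing down it reaches from about 0.375 to 0.925 m from the base axis. Payload 5.7 kg.
Tool frame: the origin (TCP) lies midway between the tips of the shut fingers; the grasp point (between the pads) lies 19 mm behind it; z points along the fingers, y is the line along which they close (so a half turn about z gives the same grasp; the last joint's range is limited). The gripper opens to 85 mm and grips with 20 to 120 N. Pads are 22 mm wide; open, the fingers measure 114 mm over their backs; the gripper's body (76 mm by 85 mm) begins 54 mm behind the grasp point. The pads swing forward as they close: fully open they stand 13 mm farther back than shut.
Start: joints at [-1.426, 0.359, 1.51, -0, 1.272, -0.115], TCP at [0.154, -0.58, 0.231] pointing down, gripper open.
Joint ranges: [-2.97, 2.97], [-1.01, 2.36], [0.21, 2.38], [-0.96, 4.11], [0.2, 2.71], [-2.98, 2.98]. Speed limits (rad/s): [2.39, 2.39, 3.14, 3.14, 3.14, 3.14].

INTERFACE

Orientations are given as a unit quaternion [w, x, y, z].
In Python, from cell import read_state, get_image, camera_params, close_job gives the robot as it stands.
- The arm moves only by the tool carry_out, never from a script. Its argument "increments" is a list of rows, each a list of 2 entries, a list of its own where there are three numbers: the shift along the tool's x, y, z in mm, then the turn, a rotation vector about the tool's x, y, z in degrees. A call has 1 to 5 rows; each row shifts and turns the commanded pose from where the row before left it, along the tool's axes as they then stand; what a row does not reach is not made up. A row lasts 1/8 s, in which the tool goes at most 62.5 mm and 10.7 degrees, less where a joint would pass 70% of its speed; a pose out of reach is approached as far as the arm can. A call with a gripper value outside its range is refused whole. "hand" is the closure, from -1 (fully open) to 1 (shut), set as the call begins (left out, the last holds). The fingers move at their own pace and stop on an object; the grip force is fixed at half the most. Time passes only in rows, so rows that do not move let the fingers close. It gives the time, the measured TCP pose, the force, the opening and the grip force at its end, in the units of the state.
- read_state(): the state, without advancing time (a new reading comes with each control period).
- get_image(name): name is "side" or "top" or "wrist"; returns the picture (480x640x3 uint8, red, green, blue); there is no depth.
- camera_params(name): a dict with "vfov" (degrees; the focal length in pixels is half the picture's height over the tangent of half this angle, whatever the lens; pixels are square), "cx", "cy" (the principal point, pixels), "k1" (the pictures are not rectified: a ray, as slopes to the right and down, at radius r is drawn at 1 + k1 r^2 times it, then the intrinsics apply), "camera_from_world" (4x4, takes a point from world to camera coordinates). Camera axes: x right, y up, looking along -z (the intrinsics and any distortion apply to the point x, -y, -z); pixel columns grow to the right and rows downward; lengths in m; the calibration is good to about 2 mm. A picture is of the moment at which its call begins: read the wrist's pose just before it. camera_params takes no time and is no camera call; for the wrist camera it gives the pose at the moment of the call.
- close_job(): hands the job in; it is judged then, once.
The state is a dict: "time": time; "joints": joint angles; "qd": joint speeds; "effort": joint torques, N m; "eef_pos": TCP position; "orientation": TCP orientation; "contact_force": force on the tool from outside, world axes, zero at the start; "ft_torque": the same for the moment, N m; "gripper_width": finger opening in m; "grip_force": force on a finger pad.
Only numpy, scipy, OpenCV 4.12 (cv2) and the standard library are available. Lean on these libraries where they do the work, as an engineer would, in place of code of your own. Each camera call takes 0.05 s, during which the arm holds its last target. There are 200 camera calls.

TASK

Push the long black finned heatsink square into the corner of the assembly jig, its long side flush along the low fixed rail and its end flat against the sprung stop bar, then press it on against the stop bar with a steady force of about 10 N (6 to 14 N will do) and finish while you are still pressing, so that I can screw the transistor clamp onto it. Do not drive the stop bar to the end of its travel, and leave the other things on the bench where they are.

Things in the scene. Friction and masses are not known exactly. Their poses are not given: they have to be found in the camera images.
- jig: Assembly jig fixed to the bench, turned up to 20 degrees: aluminium plate 260 x 220 x 12 mm, origin at the centre of its underside; x away from the robot along the rail to the stop bar, y left. Left on the plate a fixed steel rail (x -110 to 90 mm, 14 thick, 16 high above the plate), inner face at y = 70 mm. Far end: sprung stop bar, behind it springs and a fixed block. The heatsink slides on the plate.
- corner (a point): Point fixed to the jig, on the top of the baseplate (12 mm above the bench), at x = 70, y = 70 mm in the jig's frame: the corner where the inner face of the rail meets the face of the untouched stop bar.
- stop_face (a point): Centre of the near face of the sprung stop bar, 15.5 mm above the baseplate; the face is 62 mm wide (along jig y, from 4.5 to 66.5 mm) and 30 mm high, and looks to jig -x. It moves with the bar. Axes as the jig's.
- stop (a joint): Travel of the sprung stop bar in m: 0 untouched, grows as the bar is pushed along jig +x, away from the robot; end of travel 0.025. Spring without preload, 800 N/m: 6 N presses it in by 7.5 mm, 10 N by 12.5 mm, 14 N by 17.5 mm. It springs back when let go.
- heatsink_center (a point): The long black aluminium heatsink, 100 long (its x), 50 wide (y), 40 mm high (z), about 0.3 kg: 10 mm thick base, seven upright 3 mm fins along its full length. It lies loose and askew (up to 26 degrees) on the jig's plate, fins up, clear of rail and stop bar. The point is at its centre, 20 mm above the plate. It may be used either end first.
- short_sink_center (a point): A short black heatsink of the same section, 55 x 50 x 40 mm, lying on the bench left of the jig: not the one wanted, leave it. The point is at its centre.
- tin: Small round steel screw tin, 44 mm across, 25 mm high, standing on the far right part of the jig's plate: leave it. Origin at the centre of its underside.
- meter: Yellow hand multimeter, 190 x 90 mm, 46 mm high, lying on the bench to the right: leave it. Origin at the centre of its underside.
- driver_grip (a point): Handle of a red screwdriver 190 mm long, lying on the bench to the right: leave it.
- spool: Grey solder spool, 60 mm across and 36 mm high, on the bench to the left: leave it. Origin at the centre of its underside.
Things that resemble listed ones, but are neither listed nor needed, are in the scene too. Leave any blue, turquoise or yellow look-alike of the part that bears heatsink_center alone.

How it is judged:
At the end, for the whole second after the job is handed in: Through the last second the heatsink presses on the stop bar with 6 to 14 N, pushed by the fingers (over 3 N); it is still, lies flat on the plate (4 mm, 3 degrees), within 3 mm of flush on the rail and parallel to it within 2.3 degrees (contact force between heatsink and stop between 6 and 14 N and contact force between the fingers and heatsink above 3 N and y of heatsink_center in the frame of jig between 0.042 and 0.0475 m and z of heatsink_center in the frame of jig between 0.028 and 0.036 m and angle between the x axis of heatsink_center and the x axis of jig, either way round below 0.04 rad and angle between heatsink_center's own z axis and vertical below 0.052 rad and linear speed of heatsink below 0.005 m/s); the arm keeps its last pose, push and grip.
It fails at once if the stop bar is driven to the end of its travel (value of joint stop above 0.0245 m).
It fails at once if another thing on the bench is moved by more than 20 mm (distance of any of short_sink_center, tin, meter, driver_grip, spool from where it was at the start of the episode above 0.02 m).
It also fails if it takes over 51 s, if anything falls off the work surface, if the arm or the gripper's body presses on something with over 40 N, if the wrist force passes 120 N, or if a joint passes its speed limit or range.

## Working session

There is one attempt and no reset: what is moved stays moved. The work goes in short steps, Python scripts to look and compute and a tool call to move; the robot and the scene stay as the last step left them, time stands still between calls to the robot, and variables do not carry over. Pictures are saved under pics/ and viewed, at most 10 in all, crops included, and the job is handed in when it is done.

Besides the shell and the picture viewer there is one more tool, called as name(argument=value, ...), one argument or row to a line, values as JSON. carry_out: Moves the arm, as the interface text tells. Its arguments: {"type":"object","properties":{"increments":{"type":"array"},"hand":{"type":"number"}},"required":["increments"]}

```bash
mkdir -p pics; ls; python3 - <<'E'
from cell import *
import cv2
s=read_state();print({k:s[k] for k in('time','eef_pos','orientation','contact_force','gripper_width')})
for n in('top','side'):
    cv2.imwrite(f'pics/{n}0.png',get_image(n)[:,:,::-1]);print(n,camera_params(n))
E
```

```text
pics
{'time': 0.0, 'eef_pos': array([ 0.15401552, -0.57918804,  0.23044271]), 'orientation': array([-9.24373701e-04,  9.91577380e-01,  1.29512333e-01, -1.45186106e-05]), 'contact_force': array([-1.0694652 ,  0.48908437, -0.16305623]), 'gripper_width': 0.08534432408438236}
top {'vfov': 51.94881353985684, 'cx': 323.4034769278849, 'cy': 245.69177100687696, 'k1': -0.08320706971671232, 'camera_from_world': array([[ 0.02785293, -0.99959413,  0.00598229, -0.02480479],
       [ 0.99756241,  0.02817837,  0.06383749, -0.53380535],
       [-0.06398015,  0.00418965,  0.99794238, -1.24171686],
       [ 0.        ,  0.        ,  0.        ,  1.        ]])}
side {'vfov': 49.82944844457635, 'cx': 326.04404087313475, 'cy': 240.207897529206, 'k1': -0.1320319224420128, 'camera_from_world': array([[ 0.83303222,  0.55315007,  0.00907272, -0.43809809],
       [-0.33627963,  0.49327157,  0.80224633,  0.14535841],
       [ 0.4392873 , -0.67134801,  0.59692421, -1.38299174],
       [ 0.        ,  0.        ,  0.        ,  1.        ]])}
```

View pics/top0.png

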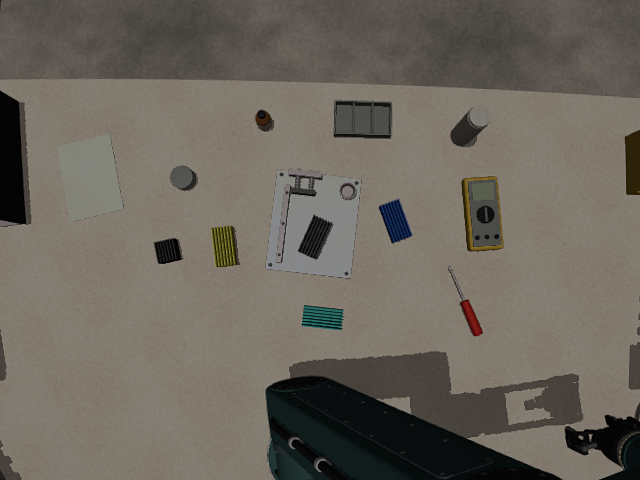

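View pics/side0.png

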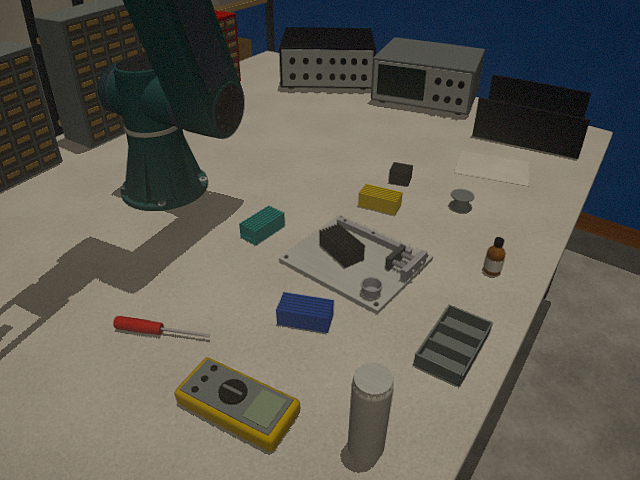

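Could be taken for the wanted one: black on the jig (316,237), short black (168,251), yellow (225,246), blue (396,220) and turquoise (323,317). I choose the black one on the plate. The stop bar is around (302,191) and the rail runs (288,192)-(278,262). I'll check with an enlarged crop.

```bash
python3 - <<'E'
import cv2
i=cv2.imread('pics/top0.png')[160:285,255:375]
cv2.imwrite('pics/crop.png',cv2.resize(i,None,fx=4.8,fy=4.8,interpolation=cv2.INTER_CUBIC))
E
cat > h.py <<'E'
import numpy as np, cv2
from cell import *
def KD(p):
    f=240/np.tan(np.radians(p['vfov']/2)); return np.array([[f,0,p['cx']],[0,f,p['cy']],[0,0,1]]),np.array([p['k1'],0,0,0,0])
def unproj(p,uv,z):
    K,d=KD(p); r=cv2.undistortPoints(np.array(uv,float).reshape(-1,1,2),K,d,None,None,None).reshape(-1,2)
    T=p['camera_from_world'];R=T[:3,:3];c=-R.T@T[:3,3]
    D=np.c_[r[:,0],-r[:,1],-np.ones(len(r))]@R
    return c+D*((z-c[2])/D[:,2])[:,None]
def proj(p,X):
    K,d=KD(p);T=p['camera_from_world'];C=np.atleast_2d(X)@T[:3,:3].T+T[:3,3]
    return cv2.projectPoints(C*[1,-1,-1],np.zeros(3),np.zeros(3),K,d)[0].reshape(-1,2)
E
```

```text
(no output)
```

View pics/crop.png

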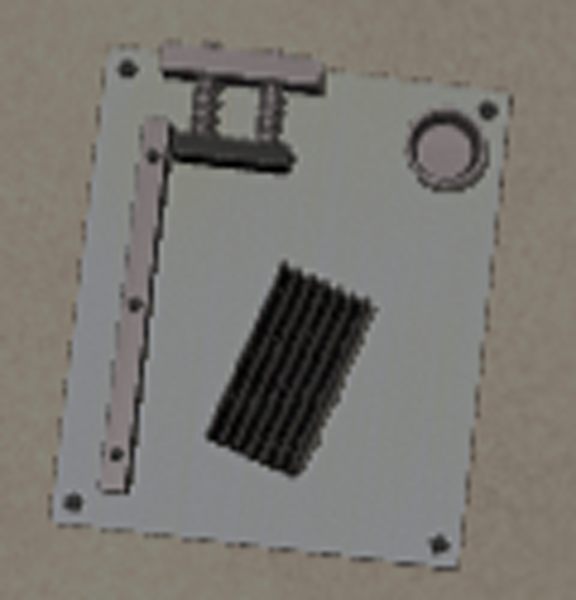

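The crop shows the chosen long black heatsink with corners (285,262), (375,302), (298,477), (208,438), and the plate corners at (108,45), (511,92), (458,568), (53,522). The tin is well clear.

```bash
python3 - <<'E'
from h import *
p=camera_params('top')
f=lambda a:np.array(a)/4.8-.4+[255,160]
P=unproj(p,f([(108,45),(511,92),(458,568),(53,522)]),.012)
H=unproj(p,f([(285,262),(375,302),(298,477),(208,438)]),.052)
for n,Q in(('jig',P),('hs',H)):
    c=Q.mean(0); e=Q[0]-Q[3]+Q[1]-Q[2]; w=Q[0]-Q[1]+Q[3]-Q[2]
    print(n,c,np.degrees(np.arctan2(e[1],e[0])),np.degrees(np.arctan2(-w[0],w[1])),np.linalg.norm(e)/2,np.linalg.norm(w)/2)
    if n=='jig': a=np.arctan2(e[1],e[0]);c0=c
R=np.array([[np.cos(a),np.sin(a)],[-np.sin(a),np.cos(a)]])
print('hs in jig',(H-c0)[:,:2]@R.T)
print(unproj(p,[(0,0)],0)[0][:2])
E
```

```text
jig [0.59210923 0.01735631 0.012     ] -4.752683566143357 -4.976881128126496 0.2588118007575372 0.21838833134319477
hs [0.55418738 0.01099366 0.052     ] -21.96634006323194 -22.140262177899903 0.0995741491004512 0.05097673765375787
hs in jig [[ 0.0180818   0.00017618]
 [ 0.00250364 -0.04860928]
 [-0.09226579 -0.01900364]
 [-0.0773768   0.02950563]]
[1.21182367 0.93249958]
```

carry_out(
  increments=[
    [[45,-39,0],[0,0,0]],
    [[45,-39,0],[0,0,0]],
    [[45,-39,0],[0,0,0]],
    [[45,-39,0],[0,0,0]],
    [[45,-39,0],[0,0,0]],
  ],
  hand=-1,
)

```text
time: 0.72
eef_pos: [0.3221, -0.3318, 0.2311]
orientation: [-0.0, 0.992, 0.129, 0.0]
contact_force: [1.2, -1.1, 0.4]
gripper_width: 0.0852
grip_force: 0.0
```

carry_out(
  increments=[
    [[45,-39,0],[0,0,0]],
    [[45,-39,0],[0,0,0]],
    [[45,-39,0],[0,0,0]],
    [[45,-39,0],[0,0,0]],
    [[45,-39,0],[0,0,0]],
  ],
)

```text
time: 1.35
eef_pos: [0.4895, -0.0855, 0.2312]
orientation: [0.0, 0.992, 0.13, -0.0]
contact_force: [-0.2, -1.2, -0.2]
gripper_width: 0.0854
grip_force: 0.0
```

carry_out(
  increments=[
    [[0,0,0],[0,0,10]],
    [[0,0,0],[0,0,10]],
    [[0,0,0],[0,0,10]],
    [[0,0,0],[0,0,7]],
    [[0,0,0],[0,0,0]],
  ],
)

```text
time: 1.98
eef_pos: [0.4885, -0.0872, 0.231]
orientation: [-0.0, 0.982, -0.191, -0.0]
contact_force: [0.2, -0.0, 0.7]
gripper_width: 0.0856
grip_force: 0.0
```

carry_out(
  increments=[
    [[12,-58,0],[0,0,0]],
    [[12,-58,0],[0,0,0]],
    [[0,0,40],[0,0,0]],
    [[0,0,0],[0,0,0]],
  ],
)

```text
time: 2.48
eef_pos: [0.552, 0.0119, 0.1886]
orientation: [0.0, 0.982, -0.19, -0.004]
contact_force: [-0.3, -0.2, -0.1]
gripper_width: 0.0851
grip_force: 0.0
```

```bash
python3 - <<'E'
from h import *
import pickle
s=read_state();p=camera_params('wrist');i=get_image('wrist')
pickle.dump(p,open('w1.pkl','wb'));cv2.imwrite('pics/w1.png',i[:,:,::-1])
print(s['eef_pos'],s['orientation'],s['contact_force'],p)
E
```

```text
[0.55204182 0.01190543 0.18859393] [ 3.59693241e-04  9.81760039e-01 -1.90090774e-01 -3.54887442e-03] [-0.27602068 -0.22148928 -0.0595943 ] {'vfov': 67.56156727220319, 'cx': 315.2724366373907, 'cy': 237.8314272548418, 'k1': 0.011230599396762332, 'camera_from_world': array([[-0.37241565, -0.9280619 ,  0.00277249,  0.21513051],
       [ 0.88887698, -0.35754716, -0.28645722, -0.46034369],
       [ 0.26684133, -0.10421675,  0.95808902, -0.48424083],
       [ 0.        ,  0.        ,  0.        ,  1.        ]])}
```

View pics/w1.png

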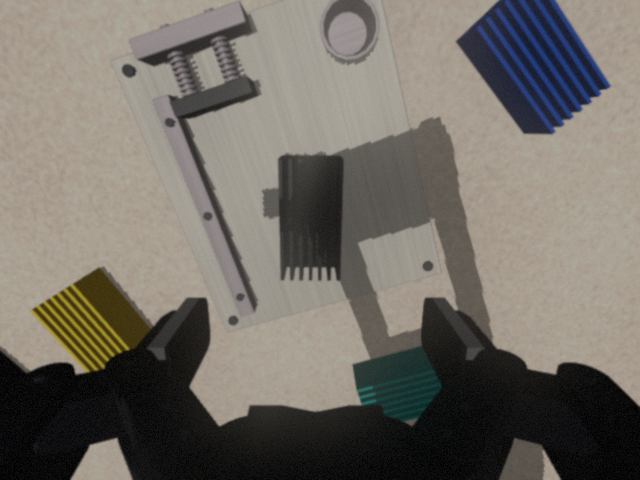

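The view shows the heatsink at (279–343, 156–279), aligned with the tool and centred between the fingers. The rail inner edge runs about (176,98)-(255,306) and the stop bar is at (178,112)-(257,90).

```bash
python3 - <<'E'
from h import *
import pickle
p=pickle.load(open('w1.pkl','rb'))
an=lambda d:np.degrees(np.arctan2(d[1],d[0]))
r=unproj(p,[(176,98),(255,306)],.028);print('rail',r,an(r[0]-r[1]))
P=unproj(p,[(112,60),(442,271),(227,328)],.012);print('plate',P,an(P[2]-P[1])-90, an(P[0]-P[2]))
H=unproj(p,[(279,157),(343,157),(341,279),(281,279)],.052);print(H,H.mean(0),an(H[0]-H[3]),an(H[1]-H[2]))
c=np.array([.5921,.01736]);
for a in(-4.75,-5):
  a=np.radians(a);R=np.array([[np.cos(a),-np.sin(a)],[np.sin(a),np.cos(a)]])
  print(np.c_[np.array([[.09,.07],[-.11,.07],[.02,.045],[-.13,.11],[-.13,-.11],[.13,.11]])@R.T+c])
E
```

```text
rail [[0.68160966 0.07656171 0.028     ]
 [0.49329473 0.09465429 0.028     ]] -5.487917877269387
plate [[ 0.72901198  0.11538654  0.012     ]
 [ 0.4536619  -0.08066645  0.012     ]
 [ 0.47499566  0.13660506  0.012     ]] -5.607860820526483 -4.77495203940004
[[ 0.6105753   0.01669354  0.052     ]
 [ 0.59242527 -0.02851905  0.052     ]
 [ 0.49902294  0.00837119  0.052     ]
 [ 0.51788812  0.05521775  0.052     ]] [0.55497791 0.01294086 0.052     ] -22.5695734928192 -21.552064613719693
[[ 0.68758747  0.07966685]
 [ 0.48827437  0.09622849]
 [ 0.61575768  0.06054928]
 [ 0.47165539  0.13774727]
 [ 0.45343758 -0.08149714]
 [ 0.73076242  0.11621714]]
[[ 0.68785842  0.07924961]
 [ 0.48861949  0.09668076]
 [ 0.6159459   0.06044565]
 [ 0.47218182  0.13827166]
 [ 0.45300756 -0.08089117]
 [ 0.73119244  0.11561117]]
```

carry_out(
  increments=[
    [[2,0,50],[0,0,0]],
    [[0,0,50],[0,0,0]],
    [[0,0,40],[0,0,0]],
    [[0,0,16],[0,0,0]],
    [[0,0,0],[0,0,0]],
  ],
)

```text
time: 3.15
eef_pos: [0.5567, 0.0098, 0.0357]
orientation: [-0.0, 0.981, -0.192, -0.0]
contact_force: [0.1, -0.2, 0.8]
gripper_width: 0.0853
grip_force: 0.0
```

carry_out(
  increments=[
    [[0,0,0],[0,0,0]],
    [[0,0,0],[0,0,0]],
    [[0,0,0],[0,0,0]],
    [[0,0,0],[0,0,0]],
    [[0,0,0],[0,0,0]],
  ],
  hand=1,
)

```text
time: 3.78
eef_pos: [0.5582, 0.0104, 0.0374]
orientation: [-0.0, 0.981, -0.192, 0.002]
contact_force: [-0.8, 0.3, 7.9]
gripper_width: 0.0487
grip_force: 61.8
```

carry_out(
  increments=[
    [[0,0,0],[0,0,0]],
    [[0,0,0],[0,0,0]],
    [[0,0,0],[0,0,0]],
    [[0,0,0],[0,0,0]],
    [[0,0,0],[0,0,0]],
  ],
)

```text
time: 4.4
eef_pos: [0.5582, 0.0104, 0.0374]
orientation: [-0.0, 0.981, -0.192, 0.002]
contact_force: [-0.3, 0.8, 9.1]
gripper_width: 0.0485
grip_force: 61.8
```

carry_out(
  increments=[
    [[0,0,-2],[0,0,0]],
    [[0,0,0],[0,0,-6]],
    [[0,0,0],[0,0,-6]],
    [[0,0,0],[0,0,-5]],
    [[0,0,0],[0,0,0]],
  ],
)

```text
time: 5.03
eef_pos: [0.5564, 0.0104, 0.0375]
orientation: [-0.0, 0.999, -0.045, -0.0]
contact_force: [-0.2, 1.0, -0.3]
gripper_width: 0.0486
grip_force: 62.5
```

carry_out(
  increments=[
    [[0,-12,0],[0,0,0]],
    [[0,-12,0],[0,0,0]],
    [[0,-12,0],[0,0,0]],
    [[0,-12,0],[0,0,0]],
    [[0,0,0],[0,0,0]],
  ],
)

```text
time: 5.65
eef_pos: [0.5611, 0.0598, 0.0375]
orientation: [-0.0, 0.999, -0.044, 0.0]
contact_force: [0.3, 1.7, 0.5]
gripper_width: 0.0484
grip_force: 62.7
```

```bash
python3 - <<'E'
from h import *
import pickle
s=read_state();p=camera_params('wrist');i=get_image('wrist')
pickle.dump(p,open('w2.pkl','wb'));cv2.imwrite('pics/w2.png',i[:,:,::-1])
q=s['orientation'];print(s['time'],s['eef_pos'],q,2*np.degrees(np.arctan2(q[2],q[1])),s['contact_force'],s['ft_torque'])
E
```

```text
5.65 [0.56114514 0.05977529 0.03747248] [-4.98326115e-04  9.99026416e-01 -4.41123886e-02  2.61333575e-04] -5.056549018079363 [0.2601189  1.65062232 0.46568311] [ 0.4320533  -0.08404856 -0.00445517]
```

View pics/w2.png

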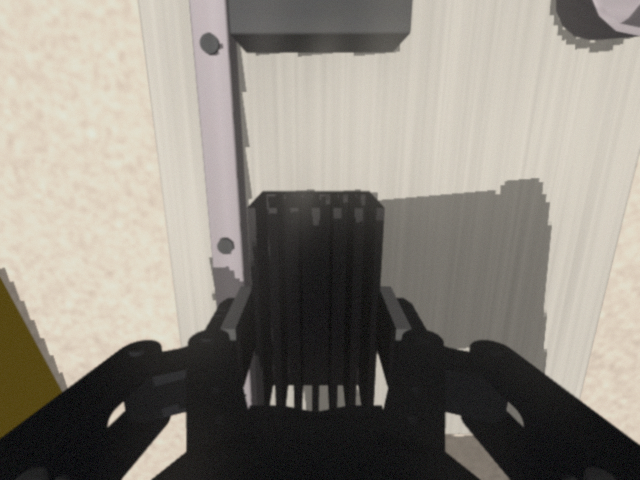

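The view shows the heatsink gripped straight and near parallel to the rail. Its top front corners are at (250,207) and (383,207), the rail inner top edge runs (229,0)-(240,240), and the stop's lower face edge is at row ~52.

```bash
python3 - <<'E'
from h import *
import pickle
p=pickle.load(open('w2.pkl','rb'))
an=lambda d:np.degrees(np.arctan2(d[1],d[0]))
r=unproj(p,[(230,20),(240,240)],.028);print('rail',r,an(r[0]-r[1]))
H=unproj(p,[(250,207),(383,207)],.052);B=unproj(p,[(262,192),(376,192)],.012);print(H,B,an(H[0]-H[1])-90,an(B[0]-B[1])-90)
S=unproj(p,[(250,52),(408,51)],.0125);St=unproj(p,[(232,34),(410,36)],.0425);print('stop',S,St,an(S[0]-S[1])-90)
a=np.radians(-5.05);ex=np.array([np.cos(a),np.sin(a)]);ey=np.array([-ex[1],ex[0]])
print('gap y',(r[:,:2]-H[0,:2])@ey,(r[:,:2]-B[0,:2])@ey,'gap x',(S[:,:2]-B[:,:2])@ex,(St[:,:2]-H[:,:2])@ex)
E
```

```text
rail [[0.67469406 0.0810949  0.028     ]
 [0.58892916 0.09003555 0.028     ]] -5.951358919642488
[[0.60772442 0.07871018 0.052     ]
 [0.6034922  0.03037848 0.052     ]] [[0.60703096 0.08014283 0.012     ]
 [0.60233125 0.02649321 0.012     ]] -5.004395221410348 -5.006336624252626
stop [[0.66657563 0.07740716 0.0125    ]
 [0.66108984 0.01077016 0.0125    ]] [[0.66634375 0.07837978 0.0425    ]
 [0.66038281 0.01750222 0.0425    ]] -4.706170443318584
gap y [0.00827047 0.00962695] [0.00690443 0.00826091] gap x [0.05955434 0.05991454] [0.05842088 0.05780321]
```

carry_out(
  increments=[
    [[11,-1,0],[0,0,0]],
    [[11,-1,0],[0,0,0]],
    [[11,-1,0],[0,0,0]],
    [[11,-1,0],[0,0,0]],
    [[0,0,0],[0,0,0]],
  ],
)

```text
time: 6.32
eef_pos: [0.605, 0.0577, 0.0375]
orientation: [0.0, 0.999, -0.045, -0.0]
contact_force: [-1.3, -0.5, 4.2]
gripper_width: 0.0485
grip_force: 63.2
```

carry_out(
  increments=[
    [[0,-1,0],[0,0,0]],
    [[0,0,0],[0,0,0]],
    [[0,0,0],[0,0,0]],
  ],
)

```text
time: 6.7
eef_pos: [0.6053, 0.0588, 0.0375]
orientation: [0.0, 0.999, -0.045, 0.0]
contact_force: [-1.3, -4.8, 4.0]
gripper_width: 0.0485
grip_force: 63.0
```

carry_out(
  increments=[
    [[0,-1,0],[0,0,0]],
    [[0,0,0],[0,0,0]],
    [[0,0,0],[0,0,0]],
  ],
)

```text
time: 7.08
eef_pos: [0.6055, 0.0602, 0.0375]
orientation: [-0.0, 0.999, -0.045, 0.0]
contact_force: [-1.5, -4.5, 5.2]
gripper_width: 0.0484
grip_force: 63.1
```

carry_out(
  increments=[
    [[0,-1,0],[0,0,0]],
    [[0,0,0],[0,0,0]],
    [[0,0,0],[0,0,0]],
  ],
)

```text
time: 7.45
eef_pos: [0.6056, 0.0612, 0.0375]
orientation: [-0.0, 0.999, -0.045, 0.0]
contact_force: [0.1, -4.6, 4.3]
gripper_width: 0.0482
grip_force: 63.2
```

```bash
python3 - <<'E'
from h import *
import pickle
s=read_state();p=camera_params('wrist');i=get_image('wrist')
pickle.dump(p,open('w3.pkl','wb'));cv2.imwrite('pics/w3.png',cv2.resize(i[60:340,180:460,::-1],None,fx=2.1,fy=2.1,interpolation=cv2.INTER_CUBIC))
print(s['time'],s['eef_pos'],s['contact_force'],s['ft_torque'])
E
```

```text
7.45 [0.60561988 0.06119882 0.03745109] [ 0.10893938 -4.59839125  4.32116595] [-0.72263272  0.00773556 -0.01200649]
```

View pics/w3.png

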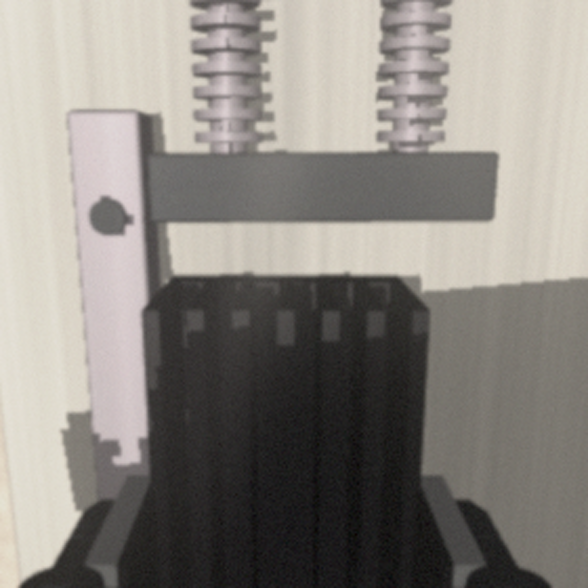

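The heatsink stands just short of the stop and near the rail: its left face foot is at crop (172,278), top at (143,308), and the rail's inner top edge is at column ~144 there.

```bash
python3 - <<'E'
from h import *
import pickle
p=pickle.load(open('w3.pkl','rb'))
f=lambda a:np.array(a)/2.1+[180,60]
an=lambda d:np.degrees(np.arctan2(d[1],d[0]))
r=unproj(p,f([(139,112),(148,420)]),.028);print('rail',an(r[0]-r[1]))
H=unproj(p,f([(143,308),(429,308)]),.052);B=unproj(p,f([(174,277),(401,276)]),.012);print(an(H[0]-H[1])-90,an(B[0]-B[1])-90,np.linalg.norm(H[0]-H[1]),np.linalg.norm(B[0]-B[1]))
S=unproj(p,f([(148,221),(495,220)]),.0425)
a=np.radians(-5.05);ex=np.array([np.cos(a),np.sin(a)]);ey=np.array([-ex[1],ex[0]])
print('gap y',(r[:,:2]-H[0,:2])@ey,(r[:,:2]-B[0,:2])@ey,'gap x',(S[:,:2]-B[:,:2])@ex,(S[:,:2]-H[:,:2])@ex, np.linalg.norm(S[0]-S[1]))
E
```

```text
rail -6.403436918756268
-5.065881675219302 -4.811307381322095 0.049673555930183556 0.05105984976686904
gap y [0.00327717 0.00475633] [0.00304319 0.00452235] gap x [0.01494286 0.01488168] [0.01405319 0.01421849] 0.06260874374973137
```

carry_out(
  increments=[
    [[0,-1,-1],[0,0,0]],
    [[0,0,0],[0,0,0]],
    [[0,0,0],[0,0,0]],
  ],
)

```text
time: 7.88
eef_pos: [0.6048, 0.0627, 0.0378]
orientation: [-0.0, 0.999, -0.045, -0.001]
contact_force: [-0.8, 0.0, -2.3]
gripper_width: 0.0484
grip_force: 62.4
```

carry_out(
  increments=[
    [[0,-1,0],[0,0,0]],
    [[0,0,0],[0,0,0]],
    [[0,0,0],[0,0,0]],
  ],
)

```text
time: 8.25
eef_pos: [0.6055, 0.0632, 0.0383]
orientation: [-0.0, 0.999, -0.045, -0.0]
contact_force: [0.1, -0.5, -1.7]
gripper_width: 0.0484
grip_force: 62.3
```

carry_out(
  increments=[
    [[0,-1,0],[0,0,0]],
    [[0,0,0],[0,0,0]],
    [[0,0,0],[0,0,0]],
  ],
)

```text
time: 8.62
eef_pos: [0.6056, 0.0638, 0.0383]
orientation: [0.0, 0.999, -0.044, -0.0]
contact_force: [-1.3, -4.1, -2.5]
gripper_width: 0.0484
grip_force: 62.4
```

carry_out(
  increments=[
    [[0,-0.5,0],[0,0,0]],
    [[0,0,0],[0,0,0]],
    [[0,0,0],[0,0,0]],
  ],
)

```text
time: 9.0
eef_pos: [0.6056, 0.0639, 0.0384]
orientation: [0.001, 0.999, -0.044, -0.0]
contact_force: [-0.0, -5.6, -1.3]
gripper_width: 0.0485
grip_force: 62.5
```

carry_out(
  increments=[
    [[5,0,0],[0,0,0]],
    [[5,0,0],[0,0,0]],
    [[0,0,0],[0,0,0]],
    [[0,0,0],[0,0,0]],
  ],
)

```text
time: 9.5
eef_pos: [0.6135, 0.0632, 0.0379]
orientation: [0.001, 0.999, -0.044, -0.002]
contact_force: [-4.2, -4.6, 0.7]
gripper_width: 0.0483
grip_force: 62.7
```

carry_out(
  increments=[
    [[3,0,0],[0,0,0]],
    [[3,0,0],[0,0,0]],
    [[0,0,0],[0,0,0]],
    [[0,0,0],[0,0,0]],
  ],
)

```text
time: 10.0
eef_pos: [0.619, 0.0627, 0.0379]
orientation: [0.001, 0.999, -0.044, -0.002]
contact_force: [-5.0, -4.7, 0.7]
gripper_width: 0.0482
grip_force: 62.8
```

carry_out(
  increments=[
    [[3,0,0],[0,0,0]],
    [[0,0,0],[0,0,0]],
    [[0,0,0],[0,0,0]],
  ],
)

```text
time: 10.38
eef_pos: [0.6214, 0.0625, 0.0378]
orientation: [0.001, 0.999, -0.044, -0.003]
contact_force: [-6.3, -4.7, 2.0]
gripper_width: 0.048
grip_force: 63.0
```

carry_out(
  increments=[
    [[3,0,0],[0,0,0]],
    [[3,0,0],[0,0,0]],
    [[0,0,0],[0,0,0]],
    [[0,0,0],[0,0,0]],
  ],
)

```text
time: 10.88
eef_pos: [0.6252, 0.0621, 0.0377]
orientation: [0.001, 0.999, -0.044, -0.005]
contact_force: [-10.2, -4.5, 6.3]
gripper_width: 0.0484
grip_force: 63.5
```

carry_out(
  increments=[
    [[2,0,0],[0,0,0]],
    [[2,0,0],[0,0,0]],
    [[0,0,0],[0,0,0]],
    [[0,0,0],[0,0,0]],
  ],
)

```text
time: 11.38
eef_pos: [0.6275, 0.062, 0.0377]
orientation: [0.0, 0.999, -0.044, -0.006]
contact_force: [-15.2, -3.6, 8.9]
gripper_width: 0.0484
grip_force: 63.9
```

```bash
python3 - <<'E'
from h import *
import pickle
s=read_state();p=camera_params('wrist');i=get_image('wrist')
pickle.dump(p,open('w4.pkl','wb'));cv2.imwrite('pics/w4.png',cv2.resize(i[60:340,180:460,::-1],None,fx=2.1,fy=2.1,interpolation=cv2.INTER_CUBIC))
print(s['time'],s['eef_pos'],s['contact_force'],s['ft_torque'],s['orientation'])
E
```

```text
11.375 [0.62746686 0.06197814 0.03766436] [-15.19287472  -3.56921327   8.9364862 ] [-0.62332292  2.23986872  0.37696687] [ 4.96058580e-04  9.99003164e-01 -4.41711990e-02 -6.42943713e-03]
```

View pics/w4.png

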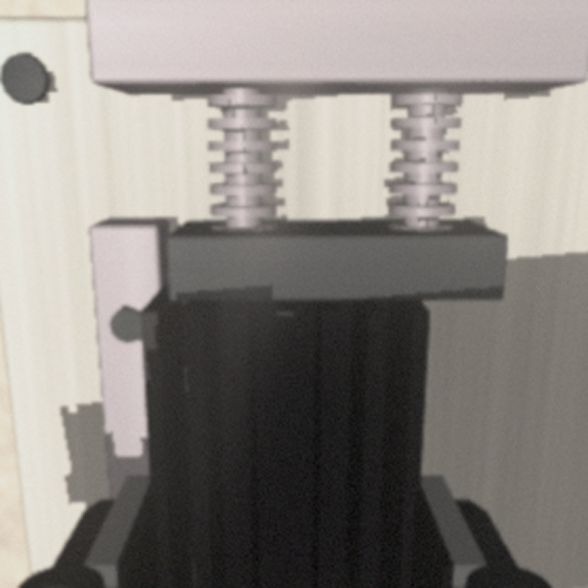

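The stop is now pressed: its near top edge is at crop row ~299, with the rail's far end at row ~226, and the heatsink front meets it flat across its width.

```bash
python3 - <<'E'
from h import *
import pickle
f=lambda a:np.array(a)/2.1+[180,60]
a=np.radians(-5.05);ex=np.array([np.cos(a),np.sin(a)])
for n,re,st in(('w3',(105,111),[(148,221),(495,220)]),('w4',(125,227),[(172,299),(503,298)])):
    p=pickle.load(open(n+'.pkl','rb'))
    R=unproj(p,f([re]),.028)[:,:2]@ex;S=unproj(p,f(st),.0425)
    print(n,R,S[:,:2]@ex,R-S[:,:2]@ex,np.degrees(np.arctan2(-(S[0]-S[1])[0],(S[0]-S[1])[1])))
E
```

```text
w3 [0.67628828] [0.65681941 0.65697094] [0.01946887 0.01931734] -4.911324387535703
w4 [0.67601161] [0.66439216 0.66458419] [0.01161946 0.01142743] -4.870578941277711
```

carry_out(
  increments=[
    [[0,0,-1],[0,0,0]],
    [[2,0,0],[0,0,0]],
    [[2,0,0],[0,0,0]],
    [[0,0,0],[0,0,0]],
    [[0,0,0],[0,0,0]],
  ],
)

```text
time: 12.05
eef_pos: [0.6306, 0.0617, 0.0379]
orientation: [0.0, 0.999, -0.044, -0.007]
contact_force: [-14.3, -3.7, 6.3]
gripper_width: 0.0484
grip_force: 63.5
```

carry_out(
  increments=[
    [[2,0,0],[0,0,0]],
    [[0,0,0],[0,0,0]],
    [[0,0,0],[0,0,0]],
    [[0,0,0],[0,0,0]],
  ],
)

```text
time: 12.55
eef_pos: [0.6319, 0.0616, 0.0379]
orientation: [0.0, 0.999, -0.044, -0.008]
contact_force: [-16.3, -3.3, 7.0]
gripper_width: 0.0482
grip_force: 63.6
```

carry_out(
  increments=[
    [[0,0,0],[0,0,0]],
    [[0,0,0],[0,0,0]],
    [[0,0,0],[0,0,0]],
    [[0,0,0],[0,0,0]],
    [[0,0,0],[0,0,0]],
  ],
)

```text
time: 13.18
eef_pos: [0.6319, 0.0616, 0.0379]
orientation: [0.0, 0.999, -0.044, -0.008]
contact_force: [-16.6, -3.5, 6.8]
gripper_width: 0.0483
grip_force: 63.6
```

```bash
python3 - <<'E'
from h import *
import pickle
s=read_state();p=camera_params('wrist');i=get_image('wrist')
pickle.dump(p,open('w5.pkl','wb'));cv2.imwrite('pics/w5.png',cv2.resize(i[60:340,180:460,::-1],None,fx=2.1,fy=2.1,interpolation=cv2.INTER_CUBIC))
print(s['time'],s['eef_pos'],s['contact_force'],s['orientation'])
E
```

```text
13.175 [0.63186158 0.06159961 0.03790218] [-16.56060567  -3.46075215   6.75464013] [ 4.79913236e-04  9.98993404e-01 -4.41387836e-02 -7.98227011e-03]
```

View pics/w5.png

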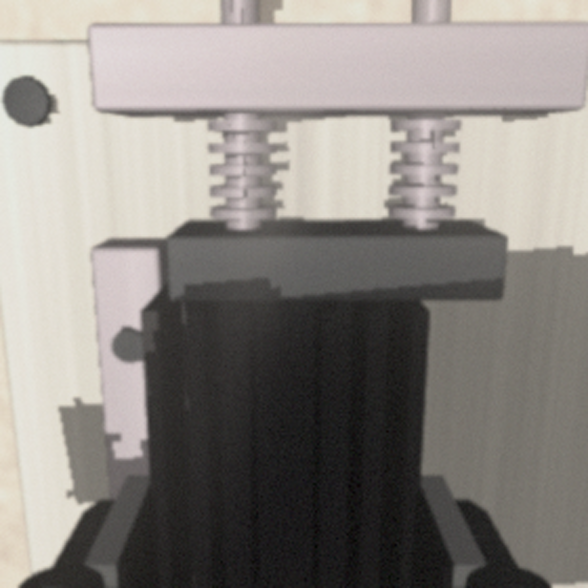

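The stop front edge is still at row ~299 and the rail end now at row ~248, so travel has grown. The heatsink front is flat on the bar and its left side meets the rail.

```bash
python3 - <<'E'
from h import *
import pickle
f=lambda a:np.array(a)/2.1+[180,60]
a=np.radians(-5.05);ex=np.array([np.cos(a),np.sin(a)]);ey=np.array([-ex[1],ex[0]])
p=pickle.load(open('w5.pkl','rb'))
R=unproj(p,f([(125,248),(160,249)]),.028)[:,:2];S=unproj(p,f([(168,299),(503,298)]),.0425)[:,:2]
H=unproj(p,f([(143,309),(429,309)]),.052)[:,:2]
print('diff',R@ex-S@ex,'rail y - sink y',(R[1]-H)@ey,'stop centre y - sink centre y',(S.mean(0)-H.mean(0))@ey, 'want -9.5mm')
d=H[0]-H[1];print(np.degrees(np.arctan2(-d[0],d[1])))
K=unproj(p,f([(2,42),(88,40)]),.012)[:,:2];d=K[0]-K[1];print('plate far edge',np.degrees(np.arctan2(-d[0],d[1])))
E
```

```text
diff [0.00742902 0.00704625] rail y - sink y [0.00042862 0.05000019] stop centre y - sink centre y -0.009212419063526666 want -9.5mm
-5.041535079595407
plate far edge -3.6084413576353196
```

```bash
python3 -c "
from cell import *
print(close_job())"
```

```text
the job is handed in; nothing more can be done
None
```

I handed the job in with the gripper still pressing the heatsink against the stop bar: about 12 mm of bar travel, which is roughly 10 N, and its long side about 0.4 mm from flush on the rail. Both are my camera measurements; the hand-in gave no verdict.

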